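Shingle the lock plates on the display tray

TASK

Finish the size fan on the counter's display tray. The large door-lock plate is already fixed at one end: lay the medium two-slot plate on it first, then the small one-slot plate on the medium one, like roof tiles in one straight row along the middle of the tray. Each new plate covers the far end of the plate before it with about a third of its own length, and its other end rests down on the tray floor.

Things in the scene. Friction and masses are not known exactly. Their poses are not given: they have to be found in the camera images.
- tray: Dark wooden tray, fixed, 330 (x) x 150 (y) mm; floor 5 mm thick, rim 5 mm thick and 13 mm high. Origin: centre of its underside, at counter height; z up; x runs along the row from the large plate to the empty end, roughly away from the robot. Large steel plate 110 x 70 x 8 mm, two slots, screwed flat on the floor: covers x = -155 to -45 mm, centred on y = 0, top 13 mm above the counter.
- medium_plate: Medium plate, laid first: flat steel rectangle 110 (x) x 52 (y) x 8 (z) mm, two slots on its centre line (14 x 14 and 30 x 14 mm), loose, flat on the counter, 0.2 to 0.4 kg. Origin: centre of its underside; x along its length. Either end may lead. Grip it across its width at mid-length.
- small_plate: Small plate, laid second: flat steel rectangle 96 (x) x 36 (y) x 8 (z) mm, one slot 26 x 12 mm in its middle, loose, flat on the counter, 0.12 to 0.26 kg. Origin: centre of its underside; x along its length. Either end may lead. Grip it across its width. Steel bystanders: a narrow strip 116 x 20 mm with two slots, a square 54 x 54 mm; also a padlock and a brass cylinder, up to 22 mm high.
There are look-alikes about, which are no part of the job. What is shaped like the small_plate but blue or brown is not meant.

How it is judged:
By the outcome, as a careful person would: the job done as asked, in the order asked, and still so for the second after the job is handed in, with the robot touching nothing.
It also fails if it takes over 64 s, if anything falls off the work surface, if the arm or the gripper's body presses on something with over 40 N, if the wrist force passes 120 N, or if a joint passes its speed limit or range.

ROBOT

A 7-joint arm with a two-finger parallel gripper is mounted at the origin on the work surface. World frame = base frame: x ahead of the robot, y to its left, z up, the work surface at z = 0. Lengths are in m, angles in rad, forces in N, time in s.
With the tool pointing down it reaches from about 0.425 to 0.925 m from the base axis. Payload 6.8 kg.
Tool frame: the origin (TCP) lies midway between the tips of the shut fingers; the grasp point (between the pads) lies 19 mm behind it; z points along the fingers, y is the direction in which the jaws open and shut (so a half turn about z gives the same grasp; the last joint's range is limited). The gripper opens to 85 mm and grips with 20 to 120 N. Pads are 22 mm wide; open, the fingers measure 114 mm over their backs; the gripper's body (76 mm by 85 mm) begins 54 mm behind the grasp point. The pads swing forward as they close: fully open they stand 13 mm farther back than shut.
Start: joints at [1.23, 0.477, 0.022, 1.555, -0.011, 1.109, -0.083], TCP at [0.156, -0.657, 0.231] pointing down, gripper open.
Joint ranges: [-2.96, 2.96], [-0.34, 2.1], [-1.41, 1.46], [0.24, 2.44], [-1.37, 4.51], [0.17, 1.92], [-2.96, 2.96]. Speed limits (rad/s): [2.39, 2.39, 3.14, 3.14, 3.14, 3.14, 3.14].

INTERFACE

Orientations are given as a rotation vector (axis times angle).
In Python, from bench import r, imaging gives the robot as it stands.
- The arm moves only by the tool jog_arm, never from a script. Its argument "rows" is a list of rows, each an object with "delta_rot": the turn, a rotation vector about the tool's x, y, z in degrees, a list of three; "xyz": the shift along the tool's x, y, z in cm, a list of three; "fingers": the closure, from 0 (fully open) to 1 (shut). A call has exactly 5 rows; each row is the pose to reach, as a shift and turn from the pose measured when the call began, along the tool's axes at that moment; what a row does not reach only later rows make up. A row lasts 1/12 s, in which the tool goes at most 41.7 mm and 7.16 degrees, less where a joint would pass 70% of its speed; a pose out of reach is approached as far as the arm can. A call with a gripper value outside its range is refused whole. The fingers move at their own pace and stop on an object; "grip_force" is the grip in N (left out, the last holds). Time passes only in rows, so rows that repeat a pose let the fingers close, or fill a call up. It gives the time, the measured TCP pose, the force and the opening at its end, in the units of the state.
- r.get_obs(): the state, without advancing time (a new reading comes with each control period).
- imaging.grab_frame(name): name is "scene" or "top" or "wrist"; returns the picture (420x560x3 uint8, blue, green, red); there is no depth.
- imaging.camera_info(name): a dict with "camera_matrix" (3x3 intrinsics, pixels), "xyz" and "attitude" of the camera in the world. Camera axes: x right, y down, z forward; pixel columns grow to the right and rows downward; lengths in m; the calibration is good to about 2 mm. A picture is of the moment at which its call begins: read the wrist's pose just before it. camera_info takes no time and is no camera call; for the wrist camera it gives the pose at the moment of the call.
- r.hand_in(): hands the job in, once; it reports no verdict.
Trained networks look in the newest picture that a camera, given by its name, has taken for a name from the list of things; names that differ only in an ending like _2 or _b are one class to them, and where a whole thing is asked for, a point or a joint stands for the part that bears it (a point fixed in the world has none). Each returns a list of dicts, best first, with "conf" (0 to 1); they miss things now and then, are a little off and sometimes report something else, mostly with a low value. They report only what shows in the picture. A call takes as long as a camera call. They do not tell look-alikes from the thing itself.
- imaging.find_in(camera, query): "position" ([column, row] in pixels, amid what is visible of it).
- imaging.cut_out(camera, query): "region" (420x560 bool, what is visible of it) and "position" ([column, row] in pixels, amid what is visible of it).
- imaging.tip_of(camera, query): "position" ([column, row] in pixels: a listed point, or the origin of a listed thing).
The state is a dict: "clock": time; "joints": joint angles; "qvel": joint speeds; "tau": joint torques, N m; "tcp_pos": TCP position; "orientation": TCP orientation; "contact_force": force on the tool from outside, world axes, zero at the start; "moment": the same for the moment, N m; "grip_width": finger opening in m.
Only numpy, scipy, OpenCV 4.12 (cv2) and the standard library are available. Lean on these libraries where they do the work, as an engineer would, in place of code of your own. Each camera call takes 0.05 s, during which the arm holds its last target.

## Working session

There is one attempt and no reset: what is moved stays moved. The work goes in short steps, Python scripts to look and compute and a tool call to move; the robot and the scene stay as the last step left them, time stands still between calls to the robot, and variables do not carry over. Pictures are saved under pics/ and viewed, and the job is handed in when it is done.

Besides the shell and the picture viewer there is one more tool, called after "Call:" as a command line: name --argument value ..., lists and objects as JSON in quotes. jog_arm: Moves the arm, as the interface text tells. Its arguments: {"type":"object","properties":{"rows":{"type":"array","items":{"type":"object","properties":{"delta_rot":{"type":"array","items":{"type":"number"}},"xyz":{"type":"array","items":{"type":"number"}},"fingers":{"type":"number"}}}},"grip_force":{"type":"number"}},"required":["rows"]}

```bash
ls; mkdir -p pics; python3 - <<'E'
from bench import r, imaging
import cv2,json
print(r.get_obs())
for n in ["scene","top","wrist"]:
    f=imaging.grab_frame(n); cv2.imwrite(f"pics/{n}0.png",f); print(n,imaging.camera_info(n))
E
```

```text
pics
{'clock': 0.0, 'joints': array([ 1.22990331,  0.47777936,  0.02236454,  1.55646534, -0.01148439,
        1.1092825 , -0.0831006 ]), 'qvel': array([ 2.71327148e-03, -1.41449739e-04, -1.09100987e-03, -5.63150181e-04,
        1.06551452e-03, -7.81420773e-05, -1.23825773e-03]), 'tau': array([-2.17717575e-04, -5.96451688e+01,  1.60784606e+00, -2.81190258e+01,
        1.24972727e-02,  9.35250049e-03, -1.61333986e-07]), 'tcp_pos': array([ 0.15554903, -0.65622414,  0.23033424]), 'orientation': array([-3.11857776e+00, -3.64648925e-01,  5.75959743e-04]), 'contact_force': array([0.82158588, 0.02644861, 0.21092449]), 'moment': array([-0.0016562 , -0.04642616, -0.02426056]), 'grip_width': 0.08537510255917737}
scene {'camera_matrix': array([[400.24590024,   0.        , 280.92851314],
       [  0.        , 400.24590024, 206.41243685],
       [  0.        ,   0.        ,   1.        ]]), 'xyz': array([0.84954628, 0.47944389, 0.54133967]), 'attitude': array([-0.73535898, -2.49226016,  1.23694269])}
top {'camera_matrix': array([[546.30816361,   0.        , 277.57999815],
       [  0.        , 546.30816361, 206.07747151],
       [  0.        ,   0.        ,   1.        ]]), 'xyz': array([ 0.33330949, -0.07390933,  1.30454301]), 'attitude': array([-2.13119942,  2.18282096, -0.12904462])}
wrist {'camera_matrix': array([[309.57924996,   0.        , 282.44228365],
       [  0.        , 309.57924996, 205.49422348],
       [  0.        ,   0.        ,   1.        ]]), 'xyz': array([ 0.23004592, -0.63918361,  0.37453939]), 'attitude': array([ 2.2683048 , -1.79146607, -0.27719629])}
```

View pics/top0.png

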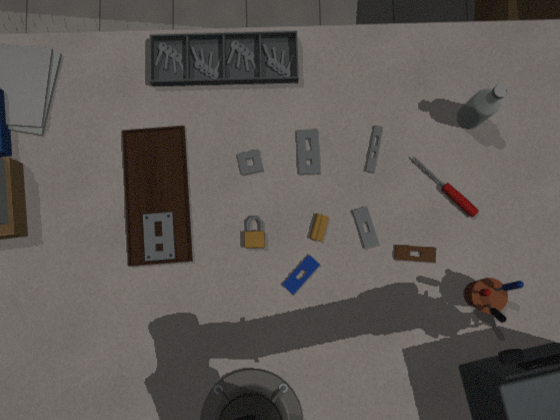

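View pics/scene0.png

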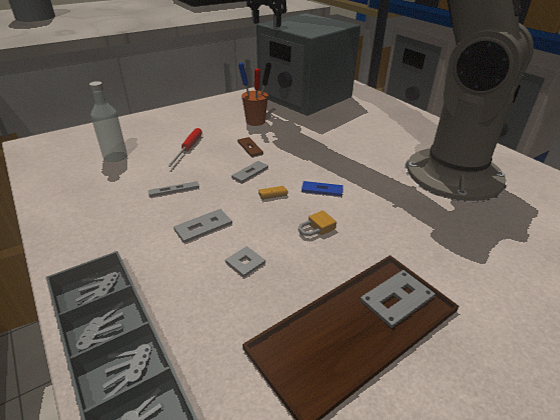

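View pics/wrist0.png

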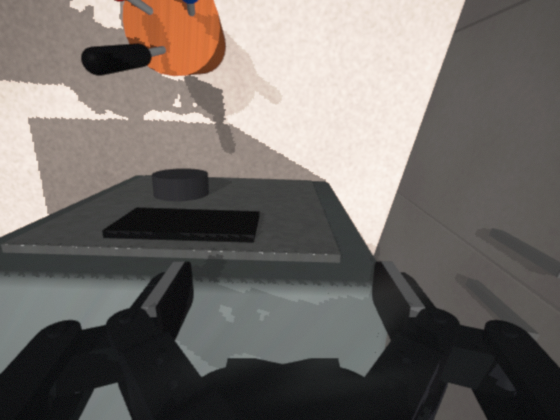

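Top view candidates: medium is the grey two-slot plate at (308,151), and the large plate at (158,236) is fixed. For the small plate there are the grey one-slot at (365,227), blue at (300,275), brown at (414,254), narrow strip at (374,149) and square at (250,161). The grey one at (365,227) fits the description, so I'll measure it and check a crop.

```bash
cat > h.py <<'E'
from bench import r, imaging
import numpy as np, cv2
from scipy.spatial.transform import Rotation as R
def ray(ci,uv):
    K=ci['camera_matrix']; d=np.linalg.inv(K)@np.array([uv[0],uv[1],1.]); return R.from_rotvec(ci['attitude']).as_matrix()@d
def onplane(ci,uv,z):
    d=ray(ci,uv); c=np.array(ci['xyz']); return c+d*(z-c[2])/d[2]
def proj(ci,p):
    q=R.from_rotvec(ci['attitude']).as_matrix().T@(np.array(p)-ci['xyz']); q=ci['camera_matrix']@q; return q[:2]/q[2]
def rect(ci,mask,z):
    ys,xs=np.nonzero(mask); P=np.array([onplane(ci,(x,y),z)[:2] for x,y in zip(xs,ys)])
    (c,s,a)=cv2.minAreaRect((P*1000).astype(np.float32))
    if s[0]<s[1]: s=(s[1],s[0]); a=a+90
    return np.array(c)/1000,s,(a+90)%180-90
E
python3 - <<'E'
from h import *
f=imaging.grab_frame("top"); ci=imaging.camera_info("top")
for q,z in [("medium_plate",.008),("small_plate",.008),("tray",.013)]:
    for d in imaging.cut_out("top",q)[:6]:
        print(q,round(d['conf'],2),np.round(d['position']),*rect(ci,d['region'],z), d['region'].sum())
c1=cv2.resize(f[110:310,220:450],None,fx=3,fy=3,interpolation=cv2.INTER_CUBIC); cv2.imwrite("pics/c1.png",c1)
c2=cv2.resize(f[110:280,100:210],None,fx=3.5,fy=3.5,interpolation=cv2.INTER_CUBIC); cv2.imwrite("pics/c2.png",c2)
E
```

```text
medium_plate 0.67 [310. 157.] [ 0.62320319 -0.14904088] (111.40496063232422, 52.468997955322266) 1.7365291118621826 888
small_plate 0.9 [302. 279.] [ 0.3287872  -0.12338239] (95.0103530883789, 33.630516052246094) -42.68348693847656 503
small_plate 0.75 [363. 226.] [ 0.43521576 -0.27924161] (93.71472930908203, 36.11552047729492) 14.825109481811523 524
tray 0.93 [157. 196.] [0.52618494 0.21702734] (334.6861877441406, 155.90904235839844) 3.2218329906463623 8821
```

View pics/c1.png

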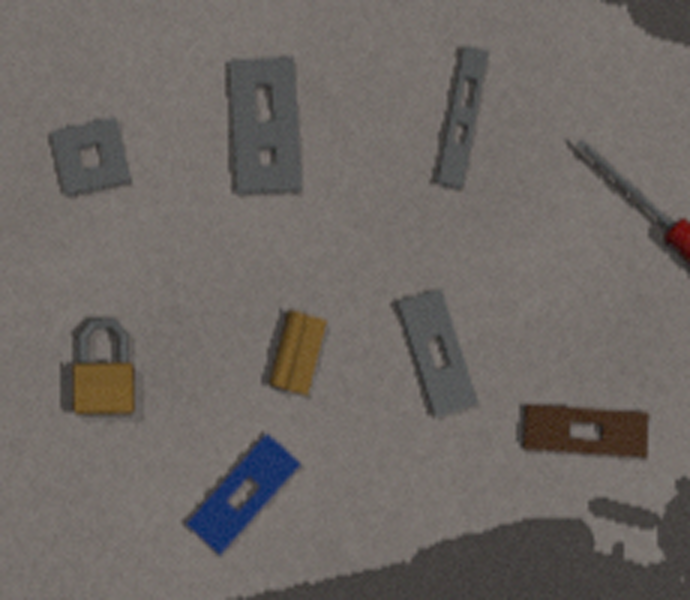

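View pics/c2.png

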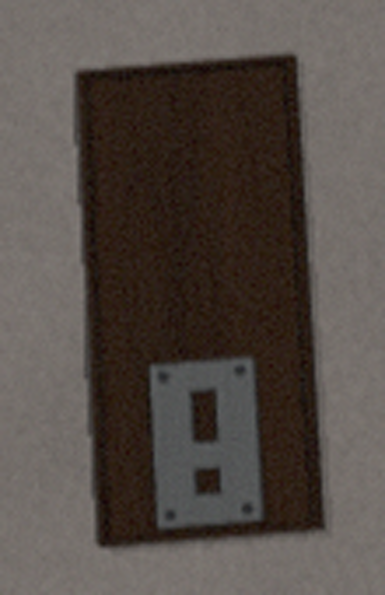

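```bash
python3 - <<'E'
from h import *
f=cv2.imread("pics/top0.png"); ci=imaging.camera_info("top")
def fit(name,pts,s,o,z):
    P=np.array([onplane(ci,((x+.5)/s-.5+o[0],(y+.5)/s-.5+o[1]),z)[:2] for x,y in pts])
    c=P.mean(0); L=(P[0]+P[1]-P[2]-P[3])/2; W=(P[0]+P[3]-P[1]-P[2])/2
    print(name,c.round(4),'L',np.linalg.norm(L).round(4),np.degrees(np.arctan2(L[1],L[0])).round(1),'W',np.linalg.norm(W).round(4),np.degrees(np.arctan2(W[1],W[0])).round(1)-90)
# order: topleft topright bottomright bottomleft
fit("med",[(227,62),(294,56),(301,191),(233,194)],3,(220,110),.008)
fit("small",[(394,302),(438,289),(479,405),(434,417)],3,(220,110),.008)
fit("tray",[(77,73),(296,56),(324,527),(100,545)],3.5,(100,110),.013)
fit("large",[(149,364),(253,357),(263,520),(157,529)],3.5,(100,110),.013)
# segment by threshold
g=cv2.cvtColor(f,cv2.COLOR_BGR2GRAY).astype(float)
for nm,(x0,y0,x1,y1) in dict(med=(285,118,330,185),small=(342,195,390,258)).items():
    sub=f[y0:y1,x0:x1]; a=sub.astype(int)
    m=((a[:,:,2]-a[:,:,0])<3).astype(np.uint8)
    print(np.median(a.reshape(-1,3),0), m.sum())
    n,l,st,_=cv2.connectedComponentsWithStats(m); k=1+np.argmax(st[1:,4])
    M=np.zeros(f.shape[:2],bool); M[y0:y1,x0:x1]=l==k
    print(nm,*rect(ci,M,.008),M.sum())
E
```

```text
med [ 0.6238 -0.1481] L 0.1099 1.0 W 0.0546 2.5
small [ 0.4365 -0.2792] L 0.0967 16.9 W 0.0368 14.299999999999997
tray [0.5269 0.2162] L 0.3263 3.3 W 0.1515 3.200000000000003
large [0.4274 0.2115] L 0.1114 3.3 W 0.0712 3.0
[106. 110. 116.] 856
med [ 0.62411456 -0.14900574] (110.41051483154297, 55.00437545776367) 3.34572434425354 856
[106. 110. 116.] 566
small [ 0.43707913 -0.27961496] (95.64087677001953, 37.864227294921875) 15.186075210571289 566
```

```bash
cat >> h.py <<'E'
def target(yaw,pitch=0):
    # tool x along yaw, tool z down; pitch>0: the plate's far (+x) end lower
    b=np.array([[1,0,0],[0,-1,0],[0,0,-1.]])
    return R.from_euler('z',yaw,degrees=True)*R.from_euler('y',pitch,degrees=True)*R.from_matrix(b)
def delta(p,yaw,pitch=0,verbose=True):
    o=r.get_obs(); Rc=R.from_rotvec(o['orientation'])
    s=Rc.inv().apply(np.array(p)-o['tcp_pos'])*100
    d=(Rc.inv()*target(yaw,pitch)).as_rotvec(degrees=True)
    if verbose: print('t',round(o['clock'],2),'tcp',o['tcp_pos'].round(4),'F',o['contact_force'].round(1),'w',round(o['grip_width'],4),'eul',R.from_matrix(Rc.as_matrix()@np.diag([1,-1,-1])).as_euler('ZYX',degrees=True).round(2))
    print('shift cm',s.round(2),'rot',d.round(2)); return s,d
E
python3 - <<'E'
from h import *
top=imaging.camera_info("top"); sc=imaging.camera_info("scene")
print(onplane(top,(487,297),.05))
for z in (.05,.1,.15,.2): 
    a=onplane(top,(512,286),z); print(z,'blue tip',a.round(3),proj(sc,a).round(0)); a=onplane(top,(500,315),z); print(proj(sc,a).round(0))
for z in (.15,.2,.25):
  print(z,onplane(top,(465,362),z).round(3),proj(sc,onplane(top,(465,362),z)))
delta([.624,-.1485,.15],2.5)
E
```

```text
[ 0.268517   -0.54150048  0.05      ]
0.05 blue tip [ 0.292 -0.6    0.05 ] [240.  99.]
[263.  99.]
0.1 blue tip [ 0.293 -0.579  0.1  ] [242.  86.]
[265.  85.]
0.15 blue tip [ 0.295 -0.558  0.15 ] [244.  72.]
[267.  71.]
0.2 blue tip [ 0.297 -0.537  0.2  ] [247.  56.]
[269.  55.]
0.15 [ 0.143 -0.45   0.15 ] [308.13322522  73.05936496]
0.2 [ 0.151 -0.434  0.2  ] [310.1087816   57.41374256]
0.25 [ 0.16  -0.417  0.25 ] [312.24796859  40.47223077]
t 0.35 tcp [ 0.1557 -0.6567  0.2311] F [ 0.2  0.2 -0.2] w 0.0859 eul [13.34  0.    0.02]
shift cm [ 57.29 -38.64   8.12] rot [-0.02  0.   10.84]
```

Call:
jog_arm --rows '[{"xyz": [0,0,-4],"delta_rot": [0,0,0],"fingers": 0},{"xyz": [0,0,-7.5],"delta_rot": [0,0,2],"fingers": 0},{"xyz": [3.2,-2.2,-8],"delta_rot": [0,0,5],"fingers": 0},{"xyz": [6.4,-4.4,-8],"delta_rot": [0,0,8],"fingers": 0},{"xyz": [9.6,-6.5,-8],"delta_rot": [0,0,10.8],"fingers": 0}]' --grip_force 40

```text
clock: 0.77
tcp_pos: [0.2345, -0.5708, 0.3122]
orientation: [3.139, 0.062, 0.001]
contact_force: [1.5, 0.2, -0.7]
grip_width: 0.0854
```

```bash
python3 - <<'E'
from h import *
delta([.624,-.1485,.15],2.5)
E
```

```text
t 0.77 tcp [ 0.2345 -0.5708  0.3122] F [ 1.5  0.2 -0.7] w 0.0854 eul [ 2.28 -0.05 -0.09]
shift cm [ 40.58 -40.68  16.19] rot [ 0.09 -0.05 -0.22]
```

Call:
jog_arm --rows '[{"xyz": [2.8,-2.8,0],"delta_rot": [0,0,0],"fingers": 0},{"xyz": [5.6,-5.6,0],"delta_rot": [0,0,0],"fingers": 0},{"xyz": [8.4,-8.4,0],"delta_rot": [0,0,0],"fingers": 0},{"xyz": [11.2,-11.2,0],"delta_rot": [0,0,0],"fingers": 0},{"xyz": [14,-14,0],"delta_rot": [0,0,0],"fingers": 0}]'

```text
clock: 1.18
tcp_pos: [0.3699, -0.4237, 0.3124]
orientation: [3.139, 0.062, 0.002]
contact_force: [0.0, 0.1, 0.6]
grip_width: 0.0855
```

Call:
jog_arm --rows '[{"xyz": [2.7,-2.7,1],"delta_rot": [0,0,0],"fingers": 0},{"xyz": [5.4,-5.4,2],"delta_rot": [0,0,0],"fingers": 0},{"xyz": [8.1,-8.1,3],"delta_rot": [0,0,0],"fingers": 0},{"xyz": [10.8,-10.8,4],"delta_rot": [0,0,0],"fingers": 0},{"xyz": [13.5,-13.5,6],"delta_rot": [0,0,0],"fingers": 0}]'

```text
clock: 1.6
tcp_pos: [0.5008, -0.2833, 0.2544]
orientation: [3.137, 0.062, 0.007]
contact_force: [2.1, -1.2, -0.6]
grip_width: 0.0856
```

```bash
python3 - <<'E'
from h import *
delta([.57,-.1485,.2],2.5)
E
```

```text
t 1.6 tcp [ 0.5008 -0.2833  0.2544] F [ 2.1 -1.2 -0.6] w 0.0856 eul [ 2.28 -0.27 -0.22]
shift cm [  7.43 -13.21   5.42] rot [ 0.22 -0.27 -0.22]
```

Call:
jog_arm --rows '[{"xyz": [1.5,-2.7,1.2],"delta_rot": [0,0,0],"fingers": 0},{"xyz": [3,-5.4,2.4],"delta_rot": [0.1,-0.2,0],"fingers": 0},{"xyz": [4.5,-8.1,3.6],"delta_rot": [0.2,-0.3,0],"fingers": 0},{"xyz": [6,-10.8,4.8],"delta_rot": [0.2,-0.3,0],"fingers": 0},{"xyz": [7.4,-13.2,5.4],"delta_rot": [0.2,-0.3,0],"fingers": 0}]'

```text
clock: 2.02
tcp_pos: [0.5697, -0.1465, 0.1988]
orientation: [-3.141, -0.064, 0.003]
contact_force: [1.5, 0.6, -0.5]
grip_width: 0.0852
```

```bash
python3 - <<'E'
from h import *
ci=imaging.camera_info("wrist")
f=imaging.grab_frame("wrist"); cv2.imwrite("pics/w1.png",f); 
np.savez("w1.npz",**ci); print(ci)
delta([.624,-.1485,.1],2.5)
for q in ("medium_plate",):
    for d in imaging.cut_out("wrist",q)[:3]:
        print(q,round(d['conf'],2),np.round(d['position']),*rect(ci,d['region'],.008))
E
```

```text
{'camera_matrix': array([[309.57924996,   0.        , 282.44228365],
       [  0.        , 309.57924996, 205.49422348],
       [  0.        ,   0.        ,   1.        ]]), 'xyz': array([ 0.64636789, -0.14378861,  0.34263574]), 'attitude': array([ 2.0958359 , -2.01056169, -0.31182388])}
t 2.07 tcp [ 0.5721 -0.1396  0.1983] F [2.4 4.7 0.1] w 0.0855 eul [2.75 0.04 0.26]
shift cm [5.15 1.19 9.82] rot [-0.26  0.04  0.25]
medium_plate 0.64 [290. 129.] [ 0.6249425  -0.14987701] (110.19171142578125, 52.72638702392578) 1.8487993478775024
```

View pics/w1.png

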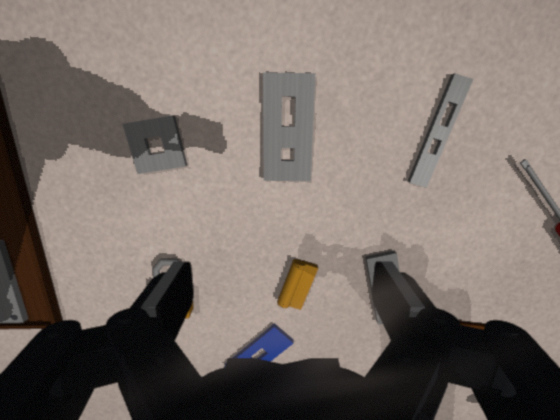

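Call:
jog_arm --rows '[{"xyz": [1.5,0.4,3],"delta_rot": [-0.2,0,0.2],"fingers": 0},{"xyz": [3,0.7,6],"delta_rot": [-0.2,0,0.3],"fingers": 0},{"xyz": [4.4,1,9],"delta_rot": [-0.2,0,0.4],"fingers": 0},{"xyz": [5.2,1.2,11],"delta_rot": [-0.2,0,0.5],"fingers": 0.1},{"xyz": [5.2,1.2,12],"delta_rot": [-0.2,0,0.5],"fingers": 0.15}]'

```text
clock: 2.53
tcp_pos: [0.6233, -0.1518, 0.0759]
orientation: [-3.141, -0.061, 0.006]
contact_force: [-0.5, -0.0, 0.1]
grip_width: 0.0723
```

Call:
jog_arm --rows '[{"xyz": [0,0,0],"delta_rot": [0,0,0],"fingers": 0.15},{"xyz": [0,0,0],"delta_rot": [0,0,0],"fingers": 0.15},{"xyz": [0,0,0],"delta_rot": [0,0,0],"fingers": 0.15},{"xyz": [0,0,0],"delta_rot": [0,0,0],"fingers": 0.15},{"xyz": [0,0,0],"delta_rot": [0,0,0],"fingers": 0.15}]'

```text
clock: 2.95
tcp_pos: [0.6239, -0.1521, 0.0776]
orientation: [3.141, 0.061, -0.002]
contact_force: [0.5, -0.7, 0.2]
grip_width: 0.0727
```

```bash
python3 - <<'E'
from h import *
ci=imaging.camera_info("wrist")
f=imaging.grab_frame("wrist"); cv2.imwrite("pics/w2.png",f); 
delta([.6245,-.149,.004],2.0)
for q in ("medium_plate",):
    for d in imaging.cut_out("wrist",q)[:3]:
        print(q,round(d['conf'],2),np.round(d['position']),*rect(ci,d['region'],.008))
E
```

```text
t 3.0 tcp [ 0.6238 -0.152   0.0774] F [ 0.  -0.7 -0. ] w 0.0723 eul [ 2.22  0.11 -0.02]
shift cm [ 0.1  -0.3   7.34] rot [0.02 0.11 0.22]
medium_plate 0.92 [280. 213.] [ 0.62452521 -0.15039954] (112.88224029541016, 53.029300689697266) 1.633323073387146
```

View pics/w2.png

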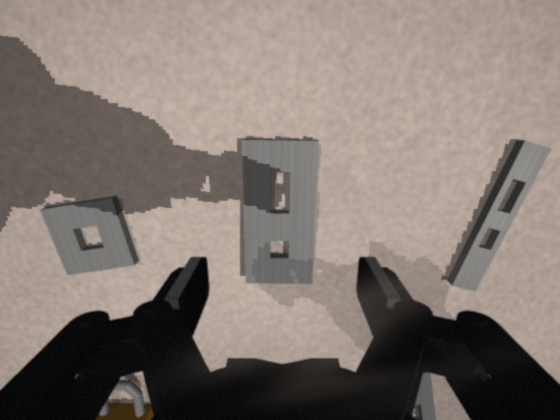

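Call:
jog_arm --rows '[{"xyz": [0.1,-0.1,2],"delta_rot": [0,0.1,0.2],"fingers": 0.15},{"xyz": [0.1,-0.15,4],"delta_rot": [0,0.1,0.3],"fingers": 0.15},{"xyz": [0.1,-0.15,6],"delta_rot": [0,0.1,0.3],"fingers": 0.2},{"xyz": [0.1,-0.15,7],"delta_rot": [0,0.1,0.3],"fingers": 0.25},{"xyz": [0.1,-0.15,7.4],"delta_rot": [0,0.1,0.3],"fingers": 0.3}]'

```text
clock: 3.47
tcp_pos: [0.6233, -0.1502, 0.0016]
orientation: [-3.141, -0.053, 0.005]
contact_force: [-1.5, 0.2, 0.9]
grip_width: 0.0599
```

```bash
python3 - <<'E'
from h import *
f=imaging.grab_frame("wrist"); cv2.imwrite("pics/w3.png",f); 
delta([.6245,-.1505,.000],2.0)
E
```

```text
t 3.52 tcp [ 0.6236 -0.1503  0.0019] F [-0.2 -0.8 -0.3] w 0.0598 eul [1.93 0.15 0.01]
shift cm [0.09 0.02 0.19] rot [-0.01  0.15 -0.07]
```

View pics/w3.png

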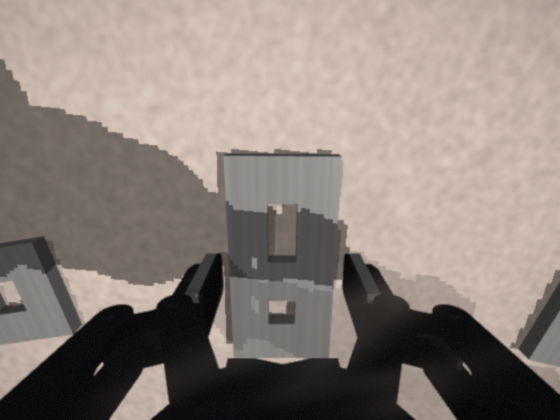

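Call:
jog_arm --rows '[{"xyz": [0.1,0,0.2],"delta_rot": [0,0.1,0],"fingers": 0.3},{"xyz": [0.1,0,0.2],"delta_rot": [0,0.1,0],"fingers": 0.36},{"xyz": [0.1,0,0.2],"delta_rot": [0,0.1,0],"fingers": 0.45},{"xyz": [0.1,0,0.2],"delta_rot": [0,0.1,0],"fingers": 0.5},{"xyz": [0.1,0,0.2],"delta_rot": [0,0.1,0],"fingers": 0.5}]' --grip_force 50

```text
clock: 3.93
tcp_pos: [0.6254, -0.1503, 0.0012]
orientation: [3.141, 0.053, 0.001]
contact_force: [-0.9, 0.2, 6.7]
grip_width: 0.0498
```

Call:
jog_arm --rows '[{"xyz": [0,0,0],"delta_rot": [0,0,0],"fingers": 0.7},{"xyz": [0,0,0],"delta_rot": [0,0,0],"fingers": 0.7},{"xyz": [0,0,-1],"delta_rot": [0,0,0],"fingers": 0.7},{"xyz": [0,0,-3],"delta_rot": [0,0,0],"fingers": 0.7},{"xyz": [0,0,-5],"delta_rot": [0,0,0],"fingers": 0.7}]' --grip_force 60

```text
clock: 4.35
tcp_pos: [0.6241, -0.1502, 0.051]
orientation: [-3.141, -0.053, 0.003]
contact_force: [1.3, 0.3, -3.0]
grip_width: 0.0495
```

```bash
python3 - <<'E'
from h import *
f=imaging.grab_frame("wrist"); cv2.imwrite("pics/w4.png",f); 
f=imaging.grab_frame("scene"); cv2.imwrite("pics/s4.png",f[100:320,100:380]); 
delta([.6245,-.1505,.1],2.0)
E
```

```text
t 4.45 tcp [ 0.6278 -0.1507  0.0547] F [ 0.8 -0.6 -3.5] w 0.0492 eul [ 1.92 -0.39 -0.08]
shift cm [-0.3  -0.03 -4.54] rot [ 0.08 -0.39 -0.08]
```

View pics/w4.png

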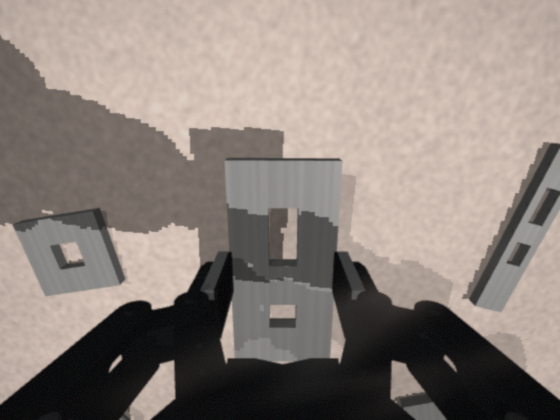

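View pics/s4.png

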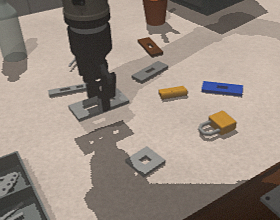

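```bash
python3 - <<'E'
from h import *
o=r.get_obs(); ci=imaging.camera_info("wrist"); Rc=R.from_rotvec(o['orientation'])
# express camera in tool frame; tool is rigid so use current pose of both
c=Rc.inv().apply(ci['xyz']-o['tcp_pos']); M=(Rc.inv()*R.from_rotvec(ci['attitude'])).as_matrix()
print('cam in tool',c.round(4)); np.savez('cam.npz',c=c,M=M)
for z in (.0012-.008,.0012):
  for uv in [(227,158),(341,158),(266,264),(299,264),(284,208)]:
    d=M@np.linalg.inv(ci['camera_matrix'])@[uv[0],uv[1],1]; print(z,uv,(c+d*(z-c[2])/d[2]).round(4))
E
```

```text
cam in tool [ 0.0764  0.0003 -0.144 ]
-0.0068000000000000005 (227, 158) [ 0.0553 -0.0242 -0.0068]
-0.0068000000000000005 (341, 158) [ 0.0553  0.0263 -0.0068]
-0.0068000000000000005 (266, 264) [ 0.003  -0.0078 -0.0068]
-0.0068000000000000005 (299, 264) [ 0.003   0.0085 -0.0068]
-0.0068000000000000005 (284, 208) [ 0.032   0.0011 -0.0068]
0.0012 (227, 158) [ 0.0541 -0.0257  0.0012]
0.0012 (341, 158) [0.0541 0.0278 0.0012]
0.0012 (266, 264) [-0.0013 -0.0082  0.0012]
0.0012 (299, 264) [-0.0013  0.009   0.0012]
0.0012 (284, 208) [0.0294 0.0011 0.0012]
```

Call:
jog_arm --rows '[{"xyz": [-1,-1,-3],"delta_rot": [0,0,0],"fingers": 0.7},{"xyz": [-2.5,-4,-6],"delta_rot": [0,0,0],"fingers": 0.7},{"xyz": [-4,-7.5,-8],"delta_rot": [0,0,-0.5],"fingers": 0.7},{"xyz": [-5.5,-11,-8.5],"delta_rot": [0,0,-1],"fingers": 0.7},{"xyz": [-7,-14.5,-8.5],"delta_rot": [0,0,-1.2],"fingers": 0.7}]'

```text
clock: 4.87
tcp_pos: [0.5525, -0.0068, 0.1407]
orientation: [3.139, 0.084, 0.016]
contact_force: [1.8, 1.1, -3.9]
grip_width: 0.0493
```

```bash
python3 - <<'E'
from h import *
delta([.5,.2153,.14],3.2)
E
```

```text
t 4.87 tcp [ 0.5525 -0.0068  0.1407] F [ 1.8  1.1 -3.9] w 0.0493 eul [ 3.08 -0.58 -0.09]
shift cm [-4.050e+00 -2.246e+01 -1.000e-02] rot [ 0.09 -0.58 -0.12]
```

Call:
jog_arm --rows '[{"xyz": [-0.6,-3.5,0],"delta_rot": [0,0,0],"fingers": 0.7},{"xyz": [-1.3,-7,0],"delta_rot": [0,0,0],"fingers": 0.7},{"xyz": [-2,-10.5,0],"delta_rot": [0,0,0],"fingers": 0.7},{"xyz": [-2.6,-14,0],"delta_rot": [0,0,0],"fingers": 0.7},{"xyz": [-3.2,-17.5,0],"delta_rot": [0,-0.3,0],"fingers": 0.7}]'

```text
clock: 5.28
tcp_pos: [0.5097, 0.1674, 0.1394]
orientation: [3.139, 0.085, 0.006]
contact_force: [1.5, 1.0, -3.8]
grip_width: 0.0492
```

Call:
jog_arm --rows '[{"xyz": [-0.3,-2,0],"delta_rot": [0,0,0],"fingers": 0.7},{"xyz": [-0.5,-4,0],"delta_rot": [0,0,0],"fingers": 0.7},{"xyz": [-0.8,-5,0],"delta_rot": [0,0,0],"fingers": 0.7},{"xyz": [-0.8,-5,0],"delta_rot": [0,0,0],"fingers": 0.7},{"xyz": [-0.8,-5,0],"delta_rot": [0,0,0],"fingers": 0.7}]'

```text
clock: 5.7
tcp_pos: [0.4987, 0.2161, 0.1387]
orientation: [3.137, 0.085, 0.005]
contact_force: [0.1, -0.9, -3.4]
grip_width: 0.0493
```

```bash
python3 - <<'E'
from h import *
ci=imaging.camera_info("wrist")
f=imaging.grab_frame("wrist"); cv2.imwrite("pics/w5.png",f); np.savez("w5.npz",**ci)
delta([.5,.2153,.03],3.2,6.3)
for d in imaging.cut_out("wrist","tray")[:3]:
    print(round(d['conf'],2),np.round(d['position']),*rect(ci,d['region'],.013))
E
```

```text
t 5.75 tcp [0.4991 0.215  0.1387] F [ 0.3 -0.8 -3.2] w 0.0495 eul [ 3.   -0.17 -0.2 ]
shift cm [ 0.06 -0.06 10.87] rot [ 0.19 -6.47 -0.21]
0.87 [277.  95.] [0.5070321  0.21583633] (292.9522399902344, 152.5542449951172) 3.1981143951416016
```

View pics/w5.png

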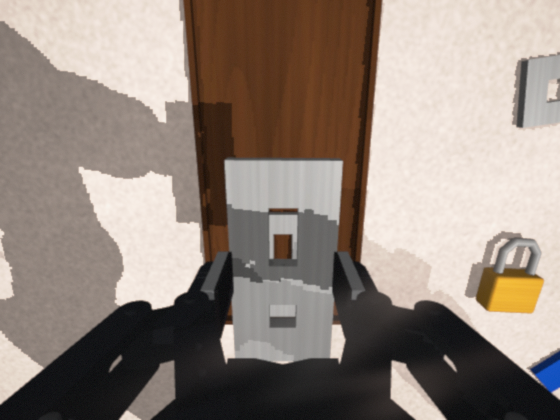

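Call:
jog_arm --rows '[{"xyz": [0,0,2.5],"delta_rot": [0.1,-1.5,-0.1],"fingers": 0.7},{"xyz": [0,0,5],"delta_rot": [0.2,-3,-0.2],"fingers": 0.7},{"xyz": [0.1,0,7.5],"delta_rot": [0.2,-5,-0.2],"fingers": 0.7},{"xyz": [0.1,-0.05,9.5],"delta_rot": [0.2,-6.4,-0.2],"fingers": 0.7},{"xyz": [0.1,-0.05,10.5],"delta_rot": [0.2,-6.5,-0.2],"fingers": 0.7}]'

```text
clock: 6.22
tcp_pos: [0.5011, 0.2119, 0.0312]
orientation: [3.131, 0.079, -0.178]
contact_force: [0.9, -0.0, -4.0]
grip_width: 0.0492
```

Call:
jog_arm --rows '[{"xyz": [0,0,0],"delta_rot": [0,0,0],"fingers": 0.7},{"xyz": [0,0,0],"delta_rot": [0,0,0],"fingers": 0.7},{"xyz": [0,0,0],"delta_rot": [0,0,0],"fingers": 0.7},{"xyz": [0,0,0],"delta_rot": [0,0,0],"fingers": 0.7},{"xyz": [0,0,0],"delta_rot": [0,0,0],"fingers": 0.7}]'

```text
clock: 6.63
tcp_pos: [0.5017, 0.2123, 0.0325]
orientation: [3.132, 0.08, -0.174]
contact_force: [0.2, -0.6, -3.5]
grip_width: 0.0494
```

```bash
python3 - <<'E'
from h import *
delta([.5003,.2153,.013],3.2,6.3)
f=imaging.grab_frame("scene"); cv2.imwrite("pics/s5.png",cv2.resize(f[220:420,220:480],None,fx=3,fy=3))
E
```

```text
t 6.63 tcp [0.5017 0.2123 0.0325] F [ 0.2 -0.6 -3.5] w 0.0494 eul [ 2.92  6.36 -0.07]
shift cm [ 0.09 -0.31  1.95] rot [ 0.04  0.06 -0.28]
```

View pics/s5.png

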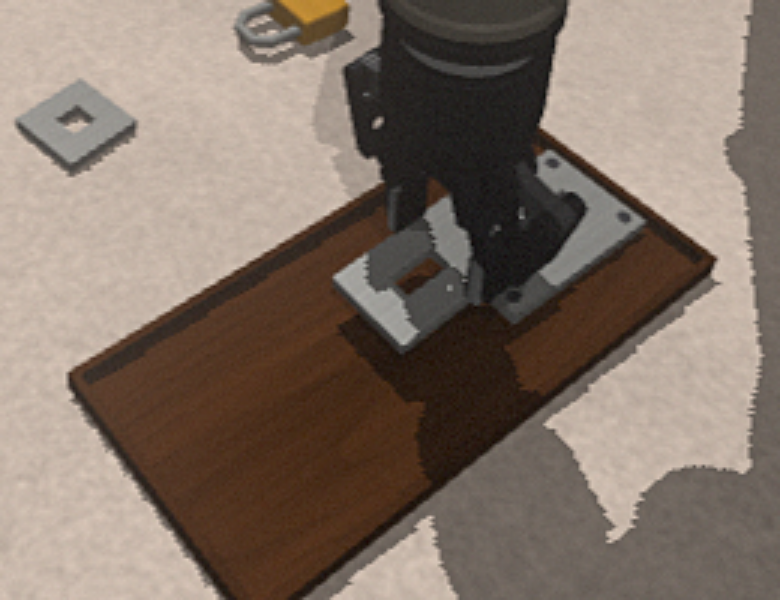

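Call:
jog_arm --rows '[{"xyz": [0.05,-0.15,0.5],"delta_rot": [0,0,-0.3],"fingers": 0.7},{"xyz": [0.1,-0.3,1],"delta_rot": [0,0,-0.3],"fingers": 0.7},{"xyz": [0.1,-0.3,1.5],"delta_rot": [0,0,-0.3],"fingers": 0.7},{"xyz": [0.1,-0.3,1.7],"delta_rot": [0,0,-0.3],"fingers": 0.7},{"xyz": [0.1,-0.3,1.7],"delta_rot": [0,0,-0.3],"fingers": 0.7}]'

```text
clock: 7.1
tcp_pos: [0.4998, 0.215, 0.0144]
orientation: [3.131, 0.089, -0.177]
contact_force: [-0.7, 0.3, -2.8]
grip_width: 0.0492
```

```bash
python3 - <<'E'
from h import *
delta([.5003,.2153,.0125],3.2,6.3)
E
```

```text
t 7.1 tcp [0.4998 0.215  0.0144] F [-0.7  0.3 -2.8] w 0.0492 eul [ 3.23  6.48 -0.08]
shift cm [ 0.07 -0.03  0.18] rot [0.08 0.18 0.03]
```

Call:
jog_arm --rows '[{"xyz": [0.04,0,0.1],"delta_rot": [0,0.1,0],"fingers": 0.7},{"xyz": [0.04,0,0.15],"delta_rot": [0,0.1,0],"fingers": 0.7},{"xyz": [0.04,0,0.2],"delta_rot": [0,0.1,0],"fingers": 0.7},{"xyz": [0.04,0,0.2],"delta_rot": [0,0.1,0],"fingers": 0.7},{"xyz": [0.04,0,0.2],"delta_rot": [0,0.1,0],"fingers": 0.7}]'

```text
clock: 7.52
tcp_pos: [0.5001, 0.215, 0.0125]
orientation: [3.131, 0.088, -0.174]
contact_force: [0.0, -0.4, -3.3]
grip_width: 0.0493
```

Call:
jog_arm --rows '[{"xyz": [0,0,0.05],"delta_rot": [0,0,0],"fingers": 0.7},{"xyz": [0,0,0.1],"delta_rot": [0,0,0],"fingers": 0.7},{"xyz": [0,0,0.15],"delta_rot": [0,0,0],"fingers": 0.7},{"xyz": [0,0,0.15],"delta_rot": [0,0,0],"fingers": 0.7},{"xyz": [0,0,0.15],"delta_rot": [0,0,0],"fingers": 0.7}]'

```text
clock: 7.93
tcp_pos: [0.5002, 0.2151, 0.0122]
orientation: [3.131, 0.088, -0.173]
contact_force: [-3.6, -2.6, 10.1]
grip_width: 0.0491
```

Call:
jog_arm --rows '[{"xyz": [0,0,0],"delta_rot": [0,0,0],"fingers": 0.36},{"xyz": [0,0,0],"delta_rot": [0,0,0],"fingers": 0.3},{"xyz": [0,0,0],"delta_rot": [0,0,0],"fingers": 0.22},{"xyz": [0,0,0],"delta_rot": [0,0,0],"fingers": 0.18},{"xyz": [0,0,0],"delta_rot": [0,0,0],"fingers": 0.18}]'

```text
clock: 8.35
tcp_pos: [0.5002, 0.2151, 0.0121]
orientation: [3.131, 0.088, -0.173]
contact_force: [-0.3, -0.6, 0.5]
grip_width: 0.0704
```

Call:
jog_arm --rows '[{"xyz": [0,0,-1],"delta_rot": [0,0,0],"fingers": 0.15},{"xyz": [0,0,-3],"delta_rot": [0,0,0],"fingers": 0.15},{"xyz": [0,0,-6],"delta_rot": [0,1,0],"fingers": 0.15},{"xyz": [0,0,-9],"delta_rot": [0,3,0],"fingers": 0.15},{"xyz": [0,0,-12],"delta_rot": [0,6,0],"fingers": 0.15}]'

```text
clock: 8.77
tcp_pos: [0.5144, 0.216, 0.1331]
orientation: [3.139, 0.087, -0.006]
contact_force: [0.6, -1.6, 0.5]
grip_width: 0.0723
```

```bash
python3 - <<'E'
from h import *
f=imaging.grab_frame("scene"); cv2.imwrite("pics/s6.png",cv2.resize(f[220:420,220:480],None,fx=3,fy=3))
delta([.437,-.2793,.15],15.2)
E
```

```text
t 8.82 tcp [0.5162 0.2181 0.1391] F [-1.2  0.5  3.9] w 0.0727 eul [ 3.26 -0.41  0.11]
shift cm [-10.73  49.2   -1.26] rot [ -0.07  -0.42 -11.94]
```

View pics/s6.png

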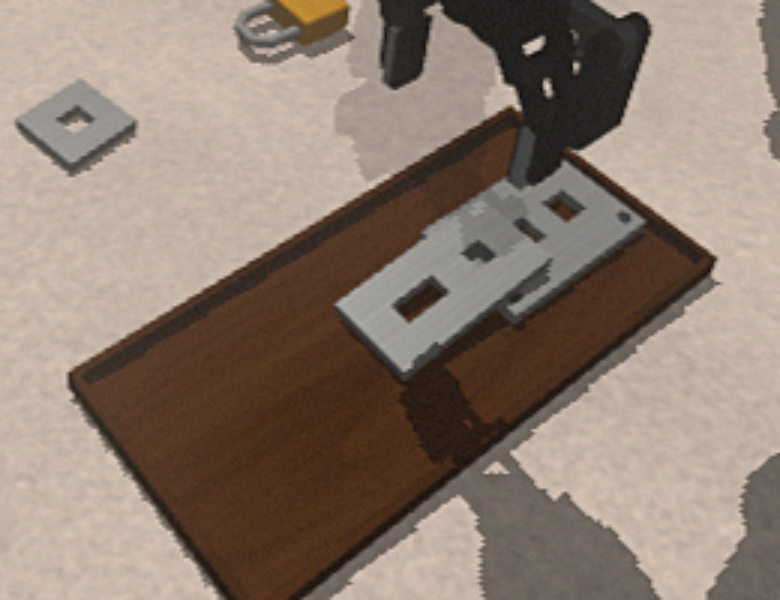

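```bash
python3 - <<'E'
from h import *
ci=imaging.camera_info("wrist")
f=imaging.grab_frame("wrist"); cv2.imwrite("pics/w6.png",f); np.savez("w6.npz",**ci)
g=imaging.grab_frame("top"); cv2.imwrite("pics/t6.png",cv2.resize(g[110:280,100:210],None,fx=3.5,fy=3.5,interpolation=cv2.INTER_CUBIC))
delta([.437,-.2793,.15],15.2)
E
```

```text
t 8.92 tcp [0.5146 0.2171 0.1347] F [-0.3 -0.  -1. ] w 0.0723 eul [3.28 0.02 0.02]
shift cm [-10.59  49.11  -1.55] rot [-2.000e-02  1.000e-02 -1.192e+01]
```

View pics/w6.png

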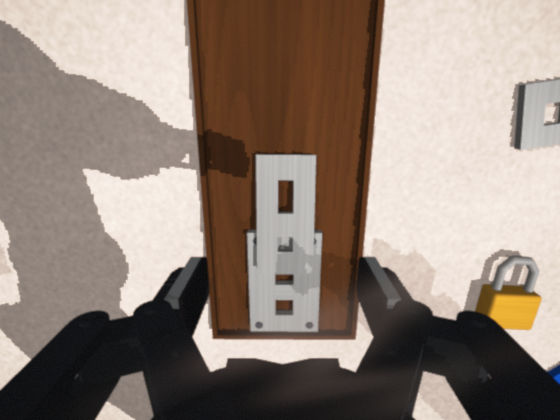

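View pics/t6.png

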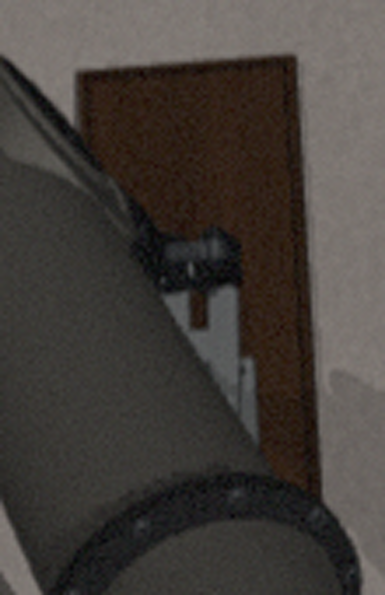

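```bash
python3 - <<'E'
from h import *
ci=dict(np.load("w6.npz"))
for n,uv,z in [("L far l",(247.5,232.5),.013),("L far r",(322,232.5),.013),("L near l",(249.5,332),.013),("L near r",(320.5,332),.013),("M far l",(255.5,154),.013),("M far r",(316,154),.013),("tray near l",(212,339),.013),("tray near r",(357,339),.013)]:
    print(n,onplane(ci,uv,z).round(4))
E
```

```text
L far l [0.4801 0.2488 0.013 ]
L far r [0.4842 0.1789 0.013 ]
L near l [0.3683 0.244  0.013 ]
L near r [0.3727 0.1698 0.013 ]
M far l [0.5539 0.2436 0.013 ]
M far r [0.557  0.1911 0.013 ]
tray near l [0.3571 0.2832 0.013 ]
tray near r [0.3662 0.1307 0.013 ]
```

Call:
jog_arm --rows '[{"xyz": [-0.8,3.7,-0.5],"delta_rot": [0,0,0],"fingers": 0.15},{"xyz": [-1.6,7.4,-1],"delta_rot": [0,0,-1],"fingers": 0.2},{"xyz": [-2.4,11.1,-1.5],"delta_rot": [0,0,-2],"fingers": 0.25},{"xyz": [-3.2,14.8,-1.5],"delta_rot": [0,0,-3],"fingers": 0.3},{"xyz": [-4,18.5,-1.5],"delta_rot": [0,0,-4],"fingers": 0.3}]'

```text
clock: 9.33
tcp_pos: [0.4843, 0.0283, 0.1492]
orientation: [-3.135, -0.201, 0.003]
contact_force: [1.0, -0.5, -0.0]
grip_width: 0.0599
```

```bash
python3 - <<'E'
from h import *
delta([.437,-.2793,.15],15.2)
E
```

```text
t 9.33 tcp [0.4843 0.0283 0.1492] F [ 1.  -0.5 -0. ] w 0.0599 eul [7.33 0.1  0.03]
shift cm [-8.62 29.9  -0.09] rot [-0.04  0.1  -7.87]
```

Call:
jog_arm --rows '[{"xyz": [-1.1,3.7,0],"delta_rot": [0,0,-1],"fingers": 0.3},{"xyz": [-2.2,7.4,0],"delta_rot": [0,0,-2],"fingers": 0.3},{"xyz": [-3.2,11.1,0],"delta_rot": [0,0,-3],"fingers": 0.3},{"xyz": [-4.3,14.8,0],"delta_rot": [0,0,-4],"fingers": 0.3},{"xyz": [-5.4,18.5,0],"delta_rot": [0,0,-5],"fingers": 0.3}]'

```text
clock: 9.75
tcp_pos: [0.4531, -0.1638, 0.1485]
orientation: [-3.122, -0.338, 0.005]
contact_force: [0.7, 0.2, 0.4]
grip_width: 0.06
```

```bash
python3 - <<'E'
from h import *
delta([.437,-.2793,.12],15.2)
E
```

```text
t 9.75 tcp [ 0.4531 -0.1638  0.1485] F [0.7 0.2 0.4] w 0.06 eul [12.38  0.19  0.11]
shift cm [-4.04 10.94  2.84] rot [-0.11  0.19 -2.82]
```

Call:
jog_arm --rows '[{"xyz": [-1.2,3.5,0.5],"delta_rot": [0,0,-1],"fingers": 0.3},{"xyz": [-2.5,7,1],"delta_rot": [0,0.1,-2],"fingers": 0.3},{"xyz": [-3.8,10,2],"delta_rot": [-0.1,0.2,-2.8],"fingers": 0.3},{"xyz": [-4,10.9,2.8],"delta_rot": [-0.1,0.2,-2.8],"fingers": 0.3},{"xyz": [-4,10.9,2.8],"delta_rot": [-0.1,0.2,-2.8],"fingers": 0.3}]'

```text
clock: 10.17
tcp_pos: [0.4346, -0.2816, 0.1181]
orientation: [-3.113, -0.405, 0.006]
contact_force: [-0.4, 1.2, -0.3]
grip_width: 0.0598
```

Call:
jog_arm --rows '[{"xyz": [0,0,0],"delta_rot": [0,0,0],"fingers": 0.3},{"xyz": [0,0,0],"delta_rot": [0,0,0],"fingers": 0.3},{"xyz": [0,0,0],"delta_rot": [0,0,0],"fingers": 0.3},{"xyz": [0,0,0],"delta_rot": [0,0,0],"fingers": 0.3},{"xyz": [0,0,0],"delta_rot": [0,0,0],"fingers": 0.3}]'

```text
clock: 10.58
tcp_pos: [0.4353, -0.2806, 0.1185]
orientation: [-3.113, -0.408, 0.005]
contact_force: [0.7, -0.3, -0.2]
grip_width: 0.06
```

```bash
python3 - <<'E'
from h import *
ci=imaging.camera_info("wrist")
f=imaging.grab_frame("wrist"); cv2.imwrite("pics/w7.png",f); np.savez("w7.npz",**ci)
delta([.437,-.2793,.05],15.2)
for d in imaging.cut_out("wrist","small_plate")[:3]:
    print(round(d['conf'],2),np.round(d['position']),*rect(ci,d['region'],.008))
E
```

```text
t 10.63 tcp [ 0.4351 -0.2808  0.1185] F [-1.   0.7 -0.3] w 0.0599 eul [14.92  0.18  0.13]
shift cm [ 0.24 -0.08  6.85] rot [-0.13  0.18 -0.28]
0.97 [ 97. 267.] [ 0.33050937 -0.12438693] (103.17792510986328, 37.070465087890625) -43.35829544067383
0.93 [295. 195.] [ 0.43639322 -0.2816326 ] (98.06991577148438, 37.76347732543945) 15.05514907836914
0.81 [405. 290.] [ 0.37374823 -0.39481586] (99.58660888671875, 39.22428512573242) 86.52899932861328
```

View pics/w7.png

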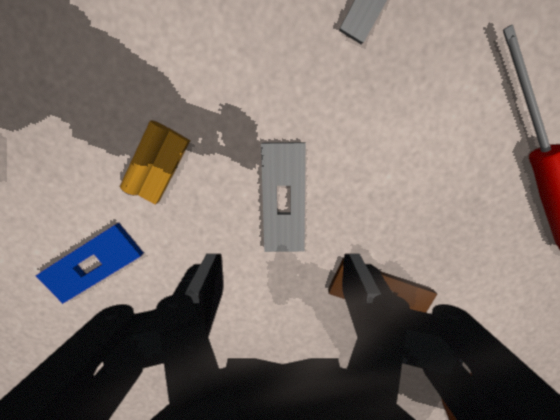

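```bash
python3 - <<'E'
from h import *
ci=dict(np.load("w7.npz"))
P=[onplane(ci,uv,.008)[:2] for uv in [(262,142),(305,142),(305,250.5),(263,250.5)]]
P=np.array(P); c=P.mean(0); L=(P[0]+P[1]-P[2]-P[3])/2
print(c.round(4),np.linalg.norm(L).round(4),np.degrees(np.arctan2(L[1],L[0])))
delta([c[0]+.0048,c[1]+.0013,.002],15.0)
E
```

```text
[ 0.4371 -0.2813] 0.0966 15.310900222139361
t 10.68 tcp [ 0.4351 -0.281   0.1184] F [-0.2 -0.9 -0.7] w 0.0595 eul [14.9   0.18  0.13]
shift cm [ 0.72  0.1  11.64] rot [-0.13  0.18 -0.1 ]
```

Call:
jog_arm --rows '[{"xyz": [0.3,0.1,3],"delta_rot": [-0.1,0.2,-0.2],"fingers": 0.3},{"xyz": [0.6,0.1,6],"delta_rot": [-0.1,0.2,-0.2],"fingers": 0.35},{"xyz": [0.7,0.1,9],"delta_rot": [-0.1,0.2,-0.2],"fingers": 0.4},{"xyz": [0.7,0.1,11],"delta_rot": [-0.1,0.2,-0.2],"fingers": 0.4},{"xyz": [0.7,0.1,11.5],"delta_rot": [-0.1,0.2,-0.2],"fingers": 0.4}]'

```text
clock: 11.1
tcp_pos: [0.4399, -0.2786, 0.0005]
orientation: [-3.111, -0.414, 0.006]
contact_force: [-0.9, -0.2, 0.2]
grip_width: 0.051
```

```bash
python3 - <<'E'
from h import *
f=imaging.grab_frame("wrist"); cv2.imwrite("pics/w8.png",f)
delta([.4371+.0048,-.2800,.002],15.2)
E
```

```text
t 11.15 tcp [ 0.4402 -0.2789  0.0012] F [0.  0.2 0.3] w 0.051 eul [15.13  0.16  0.2 ]
shift cm [ 0.13  0.15 -0.08] rot [-0.2   0.16 -0.07]
```

View pics/w8.png

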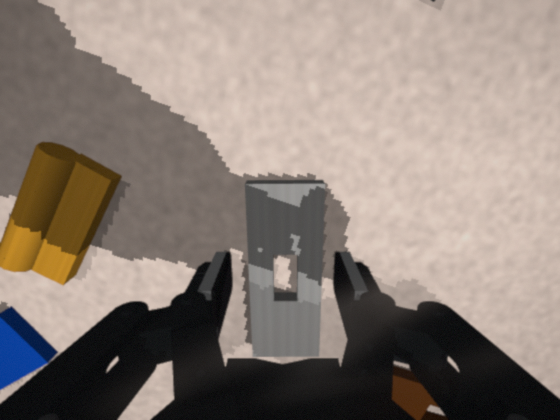

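Call:
jog_arm --rows '[{"xyz": [0.1,0.1,-0.1],"delta_rot": [-0.2,0.1,0],"fingers": 0.4},{"xyz": [0.13,0.15,-0.2],"delta_rot": [-0.2,0.1,0],"fingers": 0.45},{"xyz": [0.13,0.15,-0.2],"delta_rot": [-0.2,0.1,0],"fingers": 0.55},{"xyz": [0.13,0.15,-0.2],"delta_rot": [-0.2,0.1,0],"fingers": 0.7},{"xyz": [0.13,0.15,-0.2],"delta_rot": [-0.2,0.1,0],"fingers": 0.8}]' --grip_force 50

```text
clock: 11.57
tcp_pos: [0.4431, -0.2805, 0.0052]
orientation: [3.112, 0.413, 0.002]
contact_force: [-1.1, 1.9, 7.7]
grip_width: 0.0332
```

Call:
jog_arm --rows '[{"xyz": [0,0,0],"delta_rot": [0,0,0],"fingers": 0.8},{"xyz": [0,0,0],"delta_rot": [0,0,0],"fingers": 0.8},{"xyz": [0,0,0],"delta_rot": [0,0,0],"fingers": 0.8},{"xyz": [0,0,0],"delta_rot": [0,0,0],"fingers": 0.8},{"xyz": [0,0,0],"delta_rot": [0,0,0],"fingers": 0.8}]'

```text
clock: 11.98
tcp_pos: [0.443, -0.2806, 0.0053]
orientation: [3.112, 0.413, 0.002]
contact_force: [-0.6, 0.4, 1.3]
grip_width: 0.0329
```

```bash
python3 - <<'E'
from h import *
delta([.4419,-.2800,.1],15.2)
E
```

```text
t 11.98 tcp [ 0.443  -0.2806  0.0053] F [-0.6  0.4  1.3] w 0.0329 eul [15.12 -0.06 -0.12]
shift cm [-0.08 -0.07 -9.47] rot [ 0.12 -0.06 -0.08]
```

Call:
jog_arm --rows '[{"xyz": [0,0,0],"delta_rot": [0,0,0],"fingers": 0.45},{"xyz": [0,0,0],"delta_rot": [0,0,0],"fingers": 0.45},{"xyz": [0,0,0.2],"delta_rot": [0,0,0],"fingers": 0.45},{"xyz": [0,0,0.4],"delta_rot": [0,0,0],"fingers": 0.45},{"xyz": [0,0,0.4],"delta_rot": [0,0,0],"fingers": 0.45}]'

```text
clock: 12.4
tcp_pos: [0.4428, -0.2805, 0.0008]
orientation: [3.113, 0.413, 0.001]
contact_force: [1.0, 0.2, -0.0]
grip_width: 0.0467
```

Call:
jog_arm --rows '[{"xyz": [0,0,0],"delta_rot": [0,0,0],"fingers": 0.5},{"xyz": [0,0,0],"delta_rot": [0,0,0],"fingers": 0.6},{"xyz": [0,0,0],"delta_rot": [0,0,0],"fingers": 0.8},{"xyz": [0,0,0],"delta_rot": [0,0,0],"fingers": 0.8},{"xyz": [0,0,0],"delta_rot": [0,0,0],"fingers": 0.8}]'

```text
clock: 12.82
tcp_pos: [0.4428, -0.2804, 0.001]
orientation: [3.113, 0.413, 0.001]
contact_force: [-1.7, 0.1, 3.5]
grip_width: 0.0339
```

Call:
jog_arm --rows '[{"xyz": [0,0,0],"delta_rot": [0,0,0],"fingers": 0.8},{"xyz": [0,0,-1],"delta_rot": [0,0,0],"fingers": 0.8},{"xyz": [0,0,-3],"delta_rot": [0,0,0],"fingers": 0.8},{"xyz": [0,0,-6],"delta_rot": [0,0,0],"fingers": 0.8},{"xyz": [0,0,-9],"delta_rot": [0,0,0],"fingers": 0.8}]' --grip_force 60

```text
clock: 13.23
tcp_pos: [0.4418, -0.2798, 0.0917]
orientation: [3.114, 0.414, -0.002]
contact_force: [0.4, -0.9, -1.1]
grip_width: 0.0334
```

Call:
jog_arm --rows '[{"xyz": [0,0,-4],"delta_rot": [0,0,0],"fingers": 0.8},{"xyz": [0,0,-5],"delta_rot": [0,0,0],"fingers": 0.8},{"xyz": [0,0,-5],"delta_rot": [0,0,0],"fingers": 0.8},{"xyz": [0,0,-5],"delta_rot": [0,0,0],"fingers": 0.8},{"xyz": [0,0,-5],"delta_rot": [0,0,0],"fingers": 0.8}]'

```text
clock: 13.65
tcp_pos: [0.4406, -0.2793, 0.1401]
orientation: [-3.113, -0.413, 0.005]
contact_force: [-1.2, -0.6, -1.3]
grip_width: 0.0339
```

```bash
python3 - <<'E'
from h import *
f=imaging.grab_frame("wrist"); cv2.imwrite("pics/w9.png",f)
delta([.574,.2175,.14],3.2)
E
```

```text
t 13.7 tcp [ 0.4405 -0.2791  0.1398] F [-0.1  0.2 -1.3] w 0.0333 eul [15.14  0.21  0.15]
shift cm [ 25.86 -44.45  -0.  ] rot [-0.13  0.22 11.94]
```

View pics/w9.png

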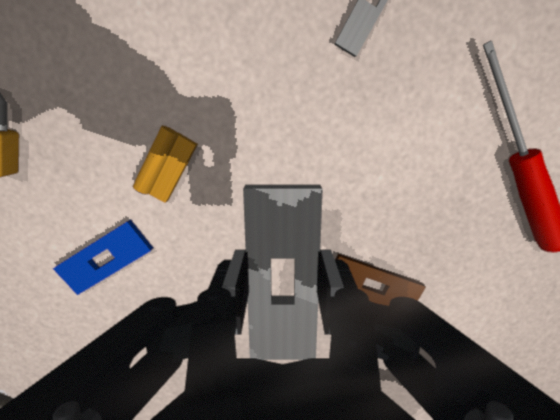

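```bash
python3 - <<'E'
from h import *
K=imaging.camera_info("wrist")['camera_matrix']; q=np.load('cam.npz'); c,M=q['c'],q['M']
for uv in [(244.5,185.5),(321.5,185.5)]:
    d=M@np.linalg.inv(K)@[uv[0],uv[1],1]; z=.001-.008; print((c+d*(z-c[2])/d[2]).round(4))
E
```

```text
[ 0.0428 -0.0169 -0.007 ]
[ 0.0429  0.0181 -0.007 ]
```

Call:
jog_arm --rows '[{"xyz": [1.9,-3.2,0],"delta_rot": [0,0,1],"fingers": 0.8},{"xyz": [3.8,-6.4,0],"delta_rot": [0,0,2],"fingers": 0.8},{"xyz": [5.7,-9.6,0],"delta_rot": [0,0,3],"fingers": 0.8},{"xyz": [7.6,-12.8,0],"delta_rot": [0,0,4],"fingers": 0.8},{"xyz": [9.5,-16,0],"delta_rot": [0,0,5],"fingers": 0.8}]'

```text
clock: 14.12
tcp_pos: [0.4894, -0.0981, 0.1381]
orientation: [-3.127, -0.276, 0.011]
contact_force: [1.3, -0.2, -1.5]
grip_width: 0.0337
```

```bash
python3 - <<'E'
from h import *
delta([.5767,.2195,.14],3.2)
E
```

```text
t 14.12 tcp [ 0.4894 -0.0981  0.1381] F [ 1.3 -0.2 -1.5] w 0.0337 eul [10.08  0.4   0.19]
shift cm [ 14.15 -29.74  -0.19] rot [-0.17  0.41  6.88]
```

Call:
jog_arm --rows '[{"xyz": [1.7,-3.5,0],"delta_rot": [0,0,1],"fingers": 0.8},{"xyz": [3.4,-7,0],"delta_rot": [0,0.1,2],"fingers": 0.8},{"xyz": [5.1,-10.5,0],"delta_rot": [0,0.2,3],"fingers": 0.8},{"xyz": [6.8,-14,0],"delta_rot": [-0.1,0.3,4],"fingers": 0.8},{"xyz": [8.5,-17.5,0],"delta_rot": [-0.1,0.4,5],"fingers": 0.8}]'

```text
clock: 14.53
tcp_pos: [0.5414, 0.0908, 0.136]
orientation: [-3.138, -0.138, 0.006]
contact_force: [1.1, -0.1, -1.0]
grip_width: 0.0338
```

```bash
python3 - <<'E'
from h import *
delta([.5767,.2195,.14],3.2)
E
```

```text
t 14.53 tcp [0.5414 0.0908 0.136 ] F [ 1.1 -0.1 -1. ] w 0.0338 eul [5.03 0.22 0.06]
shift cm [  4.64 -12.51  -0.4 ] rot [-0.05  0.22  1.83]
```

Call:
jog_arm --rows '[{"xyz": [1.3,-3.5,-0.2],"delta_rot": [0,0,1],"fingers": 0.8},{"xyz": [2.6,-7,-0.3],"delta_rot": [0,0.1,1.5],"fingers": 0.8},{"xyz": [3.8,-10,-0.4],"delta_rot": [0,-1,1.8],"fingers": 0.8},{"xyz": [4.6,-12,-0.4],"delta_rot": [0,-3,1.8],"fingers": 0.8},{"xyz": [4.6,-12.5,-0.4],"delta_rot": [0,-6.8,1.8],"fingers": 0.8}]'

```text
clock: 14.95
tcp_pos: [0.5743, 0.2254, 0.1384]
orientation: [3.131, 0.1, -0.198]
contact_force: [1.1, 1.4, -1.9]
grip_width: 0.0337
```

Call:
jog_arm --rows '[{"xyz": [0,0,0],"delta_rot": [0,0,0],"fingers": 0.8},{"xyz": [0,0,0],"delta_rot": [0,0,0],"fingers": 0.8},{"xyz": [0,0,0],"delta_rot": [0,0,0],"fingers": 0.8},{"xyz": [0,0,0],"delta_rot": [0,0,0],"fingers": 0.8},{"xyz": [0,0,0],"delta_rot": [0,0,0],"fingers": 0.8}]'

```text
clock: 15.37
tcp_pos: [0.5739, 0.2241, 0.1382]
orientation: [3.131, 0.098, -0.198]
contact_force: [1.1, 0.1, -1.4]
grip_width: 0.0336
```

```bash
python3 - <<'E'
from h import *
delta([.5767,.2195,.035],3.2,7.1)
E
```

```text
t 15.37 tcp [0.5739 0.2241 0.1382] F [ 1.1  0.1 -1.4] w 0.0336 eul [3.59 7.23 0.04]
shift cm [ 1.55  0.48 10.21] rot [0.01 0.13 0.39]
```

Call:
jog_arm --rows '[{"xyz": [0.4,0.1,2.5],"delta_rot": [0,0,0.2],"fingers": 0.8},{"xyz": [0.8,0.3,5],"delta_rot": [0,0,0.4],"fingers": 0.8},{"xyz": [1.2,0.5,7.5],"delta_rot": [0,0.1,0.4],"fingers": 0.8},{"xyz": [1.5,0.5,9.5],"delta_rot": [0,0.1,0.4],"fingers": 0.8},{"xyz": [1.5,0.5,10],"delta_rot": [0,0.1,0.4],"fingers": 0.8}]'

```text
clock: 15.78
tcp_pos: [0.5745, 0.2171, 0.0341]
orientation: [3.128, 0.085, -0.202]
contact_force: [-0.9, -0.4, -1.5]
grip_width: 0.0336
```

Call:
jog_arm --rows '[{"xyz": [0,0,0],"delta_rot": [0,0,0],"fingers": 0.8},{"xyz": [0,0,0],"delta_rot": [0,0,0],"fingers": 0.8},{"xyz": [0,0,0],"delta_rot": [0,0,0],"fingers": 0.8},{"xyz": [0,0,0],"delta_rot": [0,0,0],"fingers": 0.8},{"xyz": [0,0,0],"delta_rot": [0,0,0],"fingers": 0.8}]'

```text
clock: 16.2
tcp_pos: [0.5753, 0.2176, 0.0354]
orientation: [3.129, 0.085, -0.198]
contact_force: [-0.4, -0.5, -2.0]
grip_width: 0.0338
```

```bash
python3 - <<'E'
from h import *
delta([.5767,.2195,.0125],3.2,7.1)
f=imaging.grab_frame("scene"); cv2.imwrite("pics/s9.png",cv2.resize(f[220:420,220:480],None,fx=3,fy=3))
E
```

```text
t 16.2 tcp [0.5753 0.2176 0.0354] F [-0.4 -0.5 -2. ] w 0.0338 eul [ 3.12  7.25 -0.1 ]
shift cm [ 0.44 -0.19  2.26] rot [ 0.09  0.15 -0.08]
```

View pics/s9.png

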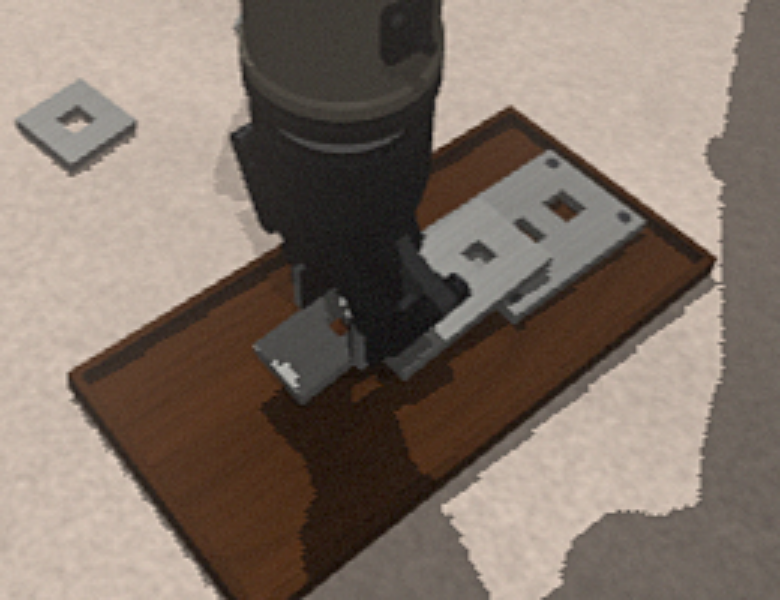

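Call:
jog_arm --rows '[{"xyz": [0.1,-0.1,0.5],"delta_rot": [0.1,0.1,-0.1],"fingers": 0.8},{"xyz": [0.2,-0.2,1],"delta_rot": [0.1,0.1,-0.1],"fingers": 0.8},{"xyz": [0.4,-0.2,1.5],"delta_rot": [0.1,0.1,-0.1],"fingers": 0.8},{"xyz": [0.45,-0.2,2],"delta_rot": [0.1,0.1,-0.1],"fingers": 0.8},{"xyz": [0.45,-0.2,2],"delta_rot": [0.1,0.1,-0.1],"fingers": 0.8}]'

```text
clock: 16.67
tcp_pos: [0.5761, 0.2191, 0.0132]
orientation: [3.13, 0.088, -0.2]
contact_force: [0.1, 0.2, -1.8]
grip_width: 0.0338
```

```bash
python3 - <<'E'
from h import *
delta([.5767,.2195,.0113],3.2,7.1)
E
```

```text
t 16.67 tcp [0.5761 0.2191 0.0132] F [ 0.1  0.2 -1.8] w 0.0338 eul [ 3.22  7.3  -0.05]
shift cm [ 0.09 -0.03  0.18] rot [0.05 0.2  0.02]
```

Call:
jog_arm --rows '[{"xyz": [0.05,0,0.1],"delta_rot": [0,0.2,0],"fingers": 0.8},{"xyz": [0.05,0,0.15],"delta_rot": [0,0.2,0],"fingers": 0.8},{"xyz": [0.05,0,0.2],"delta_rot": [0,0.2,0],"fingers": 0.8},{"xyz": [0.05,0,0.2],"delta_rot": [0,0.2,0],"fingers": 0.8},{"xyz": [0.05,0,0.2],"delta_rot": [0,0.2,0],"fingers": 0.8}]'

```text
clock: 17.08
tcp_pos: [0.5764, 0.2191, 0.0114]
orientation: [3.13, 0.088, -0.194]
contact_force: [0.1, -0.2, 0.2]
grip_width: 0.0338
```

Call:
jog_arm --rows '[{"xyz": [0,0,0.03],"delta_rot": [0,0,0],"fingers": 0.55},{"xyz": [0,0,0.03],"delta_rot": [0,0,0],"fingers": 0.5},{"xyz": [0,0,0],"delta_rot": [0,0,0],"fingers": 0.42},{"xyz": [0,0,0],"delta_rot": [0,0,0],"fingers": 0.35},{"xyz": [0,0,0],"delta_rot": [0,0,0],"fingers": 0.3}]'

```text
clock: 17.5
tcp_pos: [0.5765, 0.2192, 0.0115]
orientation: [3.13, 0.088, -0.193]
contact_force: [0.0, 0.7, -0.1]
grip_width: 0.0598
```

Call:
jog_arm --rows '[{"xyz": [0,0,-1],"delta_rot": [0,0,0],"fingers": 0.25},{"xyz": [0,0,-3],"delta_rot": [0,0,0],"fingers": 0.2},{"xyz": [0,0,-6],"delta_rot": [0,1,0],"fingers": 0.15},{"xyz": [-0.5,0,-9],"delta_rot": [0,3,0],"fingers": 0.15},{"xyz": [-2,0,-12],"delta_rot": [0,7,0],"fingers": 0.15}]'

```text
clock: 17.92
tcp_pos: [0.5746, 0.2186, 0.1348]
orientation: [-3.14, -0.084, -0.004]
contact_force: [1.3, 0.5, 1.1]
grip_width: 0.0724
```

Call:
jog_arm --rows '[{"xyz": [-2,0,-1],"delta_rot": [0,0,0],"fingers": 0.15},{"xyz": [-4,0,-2],"delta_rot": [0,0,0],"fingers": 0.15},{"xyz": [-6,0,-2],"delta_rot": [0,0,0],"fingers": 0.15},{"xyz": [-6,0,-2],"delta_rot": [0,0,0],"fingers": 0.15},{"xyz": [-6,0,-2],"delta_rot": [0,0,0],"fingers": 0.15}]'

```text
clock: 18.33
tcp_pos: [0.5142, 0.2156, 0.1557]
orientation: [-3.14, -0.085, -0.006]
contact_force: [0.2, -0.5, -0.1]
grip_width: 0.0724
```

```bash
python3 - <<'E'
from h import *
ci=imaging.camera_info("wrist")
f=imaging.grab_frame("wrist"); cv2.imwrite("pics/w10.png",f); np.savez("w10.npz",**ci)
f=imaging.grab_frame("scene"); cv2.imwrite("pics/s10.png",cv2.resize(f[220:420,220:480],None,fx=3,fy=3))
print(r.get_obs()['tcp_pos'],r.get_obs()['contact_force'])
E
```

```text
[0.51547026 0.21535249 0.15507364] [ 0.66354556  0.64607235 -0.67216624]
```

View pics/w10.png

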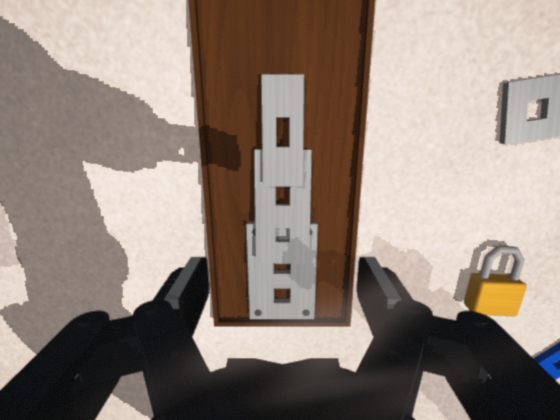

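View pics/s10.png

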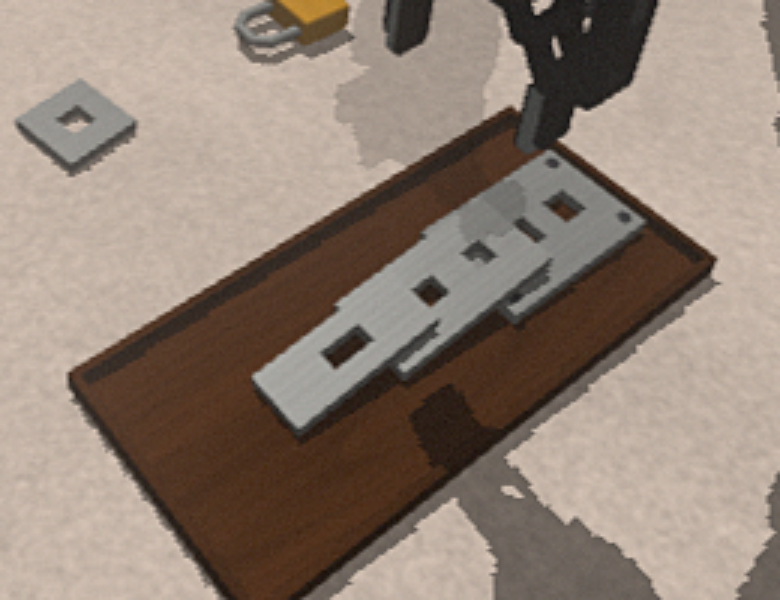

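```bash
python3 - <<'E'
from h import *
ci=dict(np.load("w10.npz")); T=R.from_euler('z',-3.2,degrees=True)
for n,uv,z in [("L far",(282.2,223),.013),("M far l",(254,150),.013),("M far r",(311,150),.013),("S far l",(261.5,75),.013),("S far r",(304.5,75),.013),("S near l",(262,184),.0248),("S near r",(303,186),.0248)]:
    p=onplane(ci,uv,z); print(n,(T.apply(p-[.527,.2168,0])*1000).round(1))
E
```

```text
L far [-44.2  -0.5  13. ]
M far l [27.4 25.3 13. ]
M far r [ 27.4 -27.1  13. ]
S far l [91.3 17.1 13. ]
S far r [ 91.2 -19.8  13. ]
S near l [-1.9 17.8 24.8]
S near r [ -3.8 -19.6  24.8]
```

The measured fan matches the plan: the small plate overlaps the medium by about 31 mm (target 32 mm), everything is within about 1 mm of the centre line, and the far ends are on the floor. The gripper is clear, so I'm handing in.

```bash
python3 -c "
from bench import r
print(r.hand_in())"
```

```text
the job is handed in; nothing more can be done
None
```

The size fan is finished and handed in at about 18.5 s of the 64 s allowed. I laid the medium plate on the fixed large plate first, then the grey one-slot small plate on the medium one. Each was lowered at its resting tilt of about 6–7° until the force reading showed contact, then let go.

**Last wrist-picture check, in tray coordinates:**
- **Medium plate:** its far end is at x ≈ +27.5 mm. It covers about 37 mm of the large plate, a third of its length. That figure comes from its far end and known length, because the overlap itself was not measured directly.
- **Small plate:** it runs from x ≈ −3 to +91 mm and covers about 31 mm of the medium plate. A third would be 32 mm.
- **Row:** both plates are within about 1.4 mm of the middle line. The far ends were located taking them as resting on the floor, which the scene picture agrees with.
- **Robot:** the gripper was open and well clear, and the contact force read about zero.

No check failed. My first grip on the small plate was a little high, so I let go and gripped it again lower before lifting.

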